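Clamp a cordless handset in the repair holder and snap its back cover on

TASK

Close up the repaired cordless phone: wind the holder's handwheel by its red crank, clockwise from above, until the moving jaw has gone up against the handset and holds it firmly between both jaws. Then take the light-grey back cover, set it on the handset with its grille over the earpiece, and press it straight down until the clips snap and it is fully home on the rim all round; keep pressing it down firmly and finish like that, with the robot still pushing on the cover. Leave everything else on the bench where it is.

Things in the scene. Friction and masses are not known exactly. Their poses are not given: they have to be found in the camera images.
- holder: Aluminium clamping holder fixed on the mat, base plate 320 x 90 mm. Origin: underside, below the middle of the clamped handset. +x runs along the rods from the fixed jaw to the moving jaw and the handwheel; z up. The handset lies on a rubber-topped bed, 110 x 40 mm, top 30 mm above the origin. Fixed jaw: face at x = -72.5 mm, 66 mm wide, top at 40 mm. Grey pinion housing at x = 140 to 190 mm.
- jaw (a joint): Travel of the moving jaw in m: 0 fully open, grows as it closes towards the fixed jaw (-x of the holder), up to 0.030. The jaw faces are 167 mm apart at 0, so they meet the 145 mm long handset at 0.022. It moves 4 mm for each radian of the handwheel (rack and pinion).
- jaw_face (a point): Middle of the upper edge of the moving jaw's face, 40 mm above the holder's origin; the jaw is 66 mm wide and 24 mm thick.
- handwheel (a joint): Angle of the handwheel in rad, 0 to 7.4: grows clockwise seen from above, which closes the jaw. Steady friction of about 0.08 N m (some 2.5 N at the crank); it stays where it is left. Once the jaw clamps the handset it stiffens: 5 to 10 N at the crank give a firm hold, which stays after letting go.
- wheel_hub (a point): Centre of the black handwheel, on its upright axis, at the height of the wheel's upper face. Wheel 89 mm over the rim, rim 9 mm thick (its top 0.5 mm above this point); hub boss up to 5 mm above this point.
- crank_grip (a point): Point on the axis of the red crank handle at the height to grip it. The handle stands upright on the wheel 34 mm from the axis, 17 mm in diameter, turns freely on its pin; it reaches 10 mm above this point and 19 mm below it, where the wheel begins.
- handset: Front shell of a cordless phone, black, 145 x 46.5 mm, lying loose, face down, on the bed, open back up. Origin: centre of its underside; +x towards the earpiece end (at the moving jaw), z up. Rim for the cover 14 mm above the origin. Green board inside, two blue cells at the -x end. It starts 1 to 5 mm short of the fixed jaw; the moving jaw pushes it there.
- rim: The handset's black rim that the cover's walls come to rest on all round: 145 x 46.5 mm outside, walls about 4 mm, its top 14 mm above the handset's origin. Part of the handset; same origin and axes.
- handset_earpiece (a point): Centre of the top of the round steel earpiece, 52 mm from the handset's origin along its +x, 17 mm above its underside. Around the board stand a locating lip inside each end (10 mm above the rim, 1.2 mm clear of the cover) and four grey spring clips, two on each long side, 42 mm either way from the middle, hooks outwards, 12 mm above the rim.
- cover: Back cover, light grey, 145 x 48 mm, 15.5 mm high, walls 2.5 mm, about 60 g, lying on the mat open side down. Origin: centre of its rim plane (underside); +x towards the end with the black grille, z up. Home, its origin is 14 mm above the handset's, axes the same way; resting on the unsnapped clips, about 21.5 mm above.
- cover_top (a point): Centre of the cover's flat outer face, 15.5 mm above its origin. Pressed here, or while gripped across its 48 mm width at mid length, the cover takes about 8 to 16 N to go over the clips' hooks (a single push or one long side after the other), then the force drops and it goes down to the rim by itself.
- cover_earpiece (a point): Middle of the black grille on the cover's outer face, 52 mm from the cover's origin along its +x.
- battery: Spare battery pack with two green cells, 44 x 30 x 15 mm, on the mat. Leave alone. Origin: underside centre.
- screw_tray: Blue divided tray with screws, 70 x 100 x 18 mm. Leave alone. Origin: underside centre.
- screwdriver: Orange-handled screwdriver, 160 mm long, lying. Leave alone. Origin: underside, near the middle.
- flux_jar: Small jar with red cap, 42 mm across, 34 mm high. Leave alone. Origin: underside centre.
- tweezers: Steel tweezers, 135 mm long, lying. Leave alone. Origin: underside, near the middle.
- cleaner: White cleaner bottle with blue cap, 58 mm across, 125 mm high. Leave alone. Origin: underside centre.
- solder: Reel of solder, 52 mm across, 36 mm high. Leave alone. Origin: underside centre.
Mind the look-alikes: they are no part of the job. Leave any turquoise look-alike of the cover alone.

How it is judged:
By the outcome, as a careful person would: the job done as asked, in the order asked, and still so for the second after the job is handed in, while the arm keeps its last pose, push and grip.
It also fails if it takes over 61 s, if anything falls off the work surface, if the arm or the gripper's body presses on something with over 40 N, if the wrist force passes 120 N, or if a joint passes its speed limit or range.

ROBOT

A 7-joint arm with a two-finger parallel gripper is mounted at the origin on the work surface. World frame = base frame: x ahead of the robot, y to its left, z up, the work surface at z = 0. Lengths are in m, angles in rad, forces in N, time in s.
With the tool pointing down it reaches from about 0.4 to 0.875 m from the base axis. Payload 6.5 kg.
Tool frame: the origin (TCP) lies at the very end of the fingers, on their centre line; the grasp point (between the pads) lies 19 mm behind it; z points along the fingers, y is the line along which they close (so a half turn about z gives the same grasp; the last joint's range is limited). The gripper opens to 88 mm and grips with 3 to 60 N. Pads are 18 mm wide; open, the fingers measure 123 mm over their backs; the gripper's body (75 mm by 187 mm) begins 45 mm behind the grasp point.
Start: joints at [1.086, 0.536, -0.004, 1.538, 0.003, 1.067, -0.071], TCP at [0.264, -0.594, 0.239] pointing down, gripper open.
Joint ranges: [-2.7, 2.7], [-0.37, 2.16], [-1.27, 1.26], [0.24, 2.4], [-1.31, 4.45], [0.19, 1.91], [-2.76, 2.76]. Speed limits (rad/s): [2.39, 2.39, 3.14, 3.14, 3.14, 3.14, 3.14].

INTERFACE

Orientations are given as a rotation vector (axis times angle).
In Python, from cell import r gives the robot as it stands.
- The arm moves only by the tool play_rows, never from a script. Its argument "deltas" is a list of rows, each an object of numbers: "tx", "ty", "tz": the shift along the tool's x, y, z in m; "yaw": the turn about the tool's z in degrees. In form: [{"tx": .., "ty": .., "tz": .., "yaw": ..}, ...]. A call has 1 to 12 rows; each row is the pose to reach, as a shift and turn from the pose commanded when the call began, along the tool's axes at that moment; what a row does not reach only later rows make up. A row lasts 1/12 s, in which the tool goes at most 41.7 mm and 7.16 degrees, less where a joint would pass 70% of its speed; a pose out of reach is approached as far as the arm can. A call with a gripper value outside its range is refused whole. "jaw" is the finger opening in m, from 0 to 0.0881, set as the call begins (left out, the last holds). The fingers move at their own pace and stop on an object; "force" is the grip in N (left out, the last holds). Time passes only in rows, so rows that repeat a pose let the fingers close. It gives the time, the measured TCP pose, the force, the opening and the grip force at its end, in the units of the state.
- r.get_obs(): the state, without advancing time (a new reading comes with each control period).
- r.read_camera(name): name is "scene" or "top"; returns (picture, depth): 384x512x3 uint8, red, green, blue; 384x512 float32, m along the optical axis (not along the pixel's ray), 0 where there is no reading.
- r.calibration(name): a dict with "fx", "fy", "cx", "cy" (pixels), "R" (3x3) and "t" (3): a world point X has camera coordinates R X + t. Camera axes: x right, y down, z forward; pixel columns grow to the right and rows downward; lengths in m; the calibration is good to about 2 mm. A picture is of the moment at which its call begins. calibration takes no time and is no camera call.
- r.hand_in(): hands the job in; it is judged then, once.
Trained networks look in the newest picture that a camera, given by its name, has taken for a name from the list of things; names that differ only in an ending like _2 or _b are one class to them, and where a whole thing is asked for, a point or a joint stands for the part that bears it (a point fixed in the world has none). Each returns a list of dicts, best first, with "score" (0 to 1); they miss things now and then, are a little off and sometimes report something else, mostly with a low value. They report only what shows in the picture. A call takes as long as a camera call. They do not tell look-alikes from the thing itself.
- r.look_for(camera, target): "xyz" ([x, y, z] in m, in world coordinates, good to about 4 mm: the middle of the surface that is visible of it).
- r.cut_out(camera, target): "pixels" (384x512 bool, what is visible of it).
The state is a dict: "clock": time; "joint_positions": joint angles; "qvel": joint speeds; "tau": joint torques, N m; "position": TCP position; "tcp_rot": TCP orientation; "ft_force": force on the tool from outside, world axes, zero at the start; "ft_torque": the same for the moment, N m; "gripper_width": opening from 0.0 (shut) to 1.0 (fully open); "gripper_force": force on a finger pad.
Only numpy, scipy, OpenCV 4.12 (cv2) and the standard library are available. Lean on these libraries where they do the work, as an engineer would, in place of code of your own. Each camera call takes 0.05 s, during which the arm holds its last target. There are 200 camera calls.

## Working session

There is one attempt and no reset: what is moved stays moved. The work goes in short steps, Python scripts to look and compute and a tool call to move; the robot and the scene stay as the last step left them, time stands still between calls to the robot, and variables do not carry over. Pictures are saved under pics/ and viewed, at most 10 in all, crops included, and the job is handed in when it is done.

Besides the shell and the picture viewer there is one more tool, called after "Request:" as a command line: name --argument value ..., lists and objects as JSON in quotes. play_rows: Moves the arm, as the interface text tells. Its arguments: {"type":"object","properties":{"deltas":{"type":"array"},"jaw":{"type":"number"},"force":{"type":"number"}},"required":["deltas"]}

```bash
mkdir -p pics; ls
cat > h.py <<'E'
from cell import r
import numpy as np, cv2
def proj(c,X):
    k=r.calibration(c); p=np.array(k["R"])@np.array(X)+np.array(k["t"]); return k["fx"]*p[0]/p[2]+k["cx"],k["fy"]*p[1]/p[2]+k["cy"]
def cloud(c,d):
    k=r.calibration(c); v,u=np.mgrid[:384,:512]
    P=np.stack([(u-k["cx"])*d/k["fx"],(v-k["cy"])*d/k["fy"],d],-1)
    return (P-np.array(k["t"]))@np.array(k["R"])
def save(c,n):
    im,d=r.read_camera(c); cv2.imwrite(f"pics/{n}.png",im[...,::-1]); return im,d
E
python3 - <<'E'
from h import *
a,d=save("scene","s1"); b,e=save("top","t1")
both=np.hstack([a,b]); cv2.imwrite("pics/b1.png",cv2.resize(b[...,::-1],(800,600)))
for t in ["holder","jaw_face","wheel_hub","crank_grip","handset","handset_earpiece","cover","cover_top","cover_earpiece"]:
    for c in ["top","scene"]:
        print(t,c,[(np.round(q["xyz"],3).tolist(),round(q["score"],2)) for q in r.look_for(c,t)[:3]])
o=r.get_obs(); print(o["clock"],o["position"],o["tcp_rot"],o["ft_force"])
E
```

```text
pics
holder top [([0.533, 0.091, 0.024], 0.62)]
holder scene []
jaw_face top [([0.541, 0.095, 0.038], 0.71)]
jaw_face scene [([0.549, 0.096, 0.041], 0.65), ([0.563, 0.155, 0.067], 0.6)]
wheel_hub top [([0.558, 0.158, 0.067], 0.56)]
wheel_hub scene [([0.562, 0.155, 0.068], 0.63)]
crank_grip top [([0.559, 0.158, 0.066], 0.8)]
crank_grip scene [([0.564, 0.155, 0.066], 0.87)]
handset top [([0.518, 0.008, 0.049], 0.74), ([0.541, 0.097, 0.038], 0.66)]
handset scene [([0.527, 0.001, 0.051], 0.85), ([0.55, 0.095, 0.039], 0.18)]
handset_earpiece top [([0.522, 0.005, 0.046], 0.88)]
handset_earpiece scene [([0.528, -0.001, 0.045], 0.9)]
cover top [([0.368, -0.403, 0.021], 0.95), ([0.517, -0.329, 0.018], 0.79)]
cover scene [([0.521, -0.333, 0.018], 0.79), ([0.374, -0.408, 0.018], 0.68), ([0.765, 0.091, 0.024], 0.52)]
cover_top top [([0.514, -0.334, 0.017], 0.87), ([0.374, -0.401, 0.022], 0.76), ([0.558, 0.156, 0.066], 0.67)]
cover_top scene [([0.377, -0.404, 0.018], 0.81), ([0.518, -0.332, 0.022], 0.63), ([0.564, 0.157, 0.067], 0.57)]
cover_earpiece top [([0.521, -0.328, 0.017], 0.71), ([0.37, -0.404, 0.016], 0.67), ([0.649, -0.374, 0.083], 0.52)]
cover_earpiece scene [([0.379, -0.409, 0.014], 0.87), ([0.52, -0.332, 0.014], 0.85)]
1.0 [ 0.26434664 -0.59381225  0.23870679] [ 3.07293784e+00  6.53127531e-01 -7.61900597e-06] [ 0.64253997 -0.05242672  0.65118405]
```

View pics/b1.png

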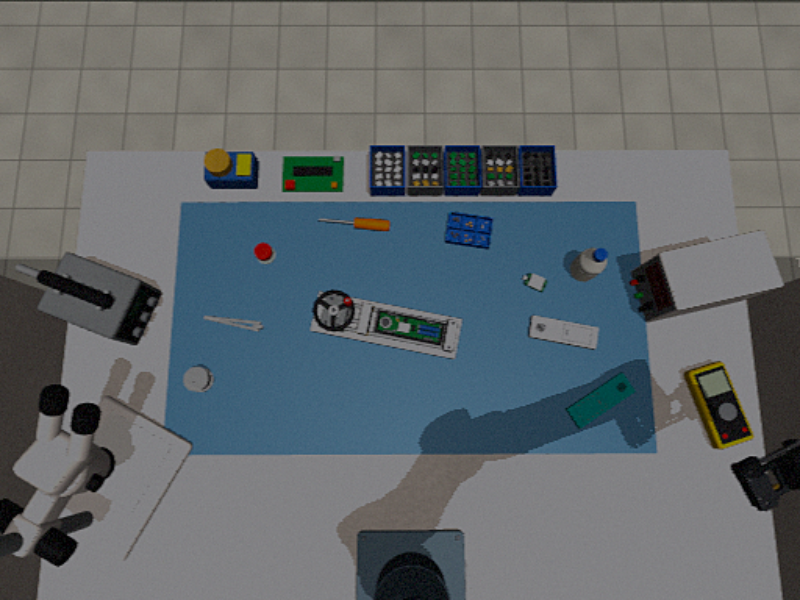

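View pics/s1.png

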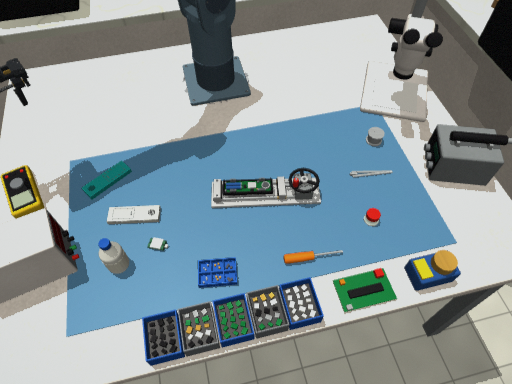

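The top view shows the holder with its wheel to the left (333,310) and the red crank at about (347,300). The light-grey cover is at (563,332) with its grille on the left, and the turquoise look-alike is at (600,400). In the scene view the cover is at (134,214) and the holder at (265,190). Next I'll fit the geometry precisely.

```bash
cat >> h.py <<'E'
def rect(P):
    q=P[:,:2].astype(np.float32)*1000
    (c,s,a)=cv2.minAreaRect(q)
    if s[0]<s[1]: a+=90
    return np.round(np.array(c)/1000,4),np.round(sorted(s),1),round((a)%180,1)
E
cat > m1.py <<'E'
from h import *
for c in ["top","scene"]:
    im,d=r.read_camera(c); W=cloud(c,d); hsv=cv2.cvtColor(im,cv2.COLOR_RGB2HSV)
    x,y,z=W[...,0],W[...,1],W[...,2]; ok=d>0
    near=lambda X,Y,R:ok&(np.hypot(x-X,y-Y)<R)
    print(c,"mat z",np.median(z[near(.42,-.15,.05)]))
    m=near(.517,-.331,.1)&(hsv[...,1]<70)&(z>.010)&(z<.03)
    print(" cover",m.sum(),np.median(z[m]),rect(W[m]),W[m].mean(0).round(4))
    g=near(.517,-.331,.08)&m&(hsv[...,2]<(np.median(hsv[...,2][m])*.75)); print(" grille",g.sum(),W[g].mean(0).round(4))
    red=near(.56,.156,.06)&(hsv[...,1]>120)&((hsv[...,0]<10)|(hsv[...,0]>170))
    rt=red&(z>.088); print(" red",red.sum(),z[red].max(),np.sort(z[red])[-6:].round(4),W[rt].mean(0).round(4),rt.sum())
    w=near(.56,.156,.06)&(z>.058)&(z<.075); print(" wheel",w.sum(),np.median(z[w]),cv2.minEnclosingCircle(W[w][:,:2].astype(np.float32)*1000),np.percentile(z[w],[10,90]).round(4))
    hb=near(.51,.04,.2)&(z>.006)&(z<.05); print(" holder all",rect(W[hb]))
    b=near(.51,.02,.2)&(z>.036)&(z<.056); print(" handset+jaws",rect(W[b]))
    cv2.imwrite(f"pics/crop_{c}.png",0*im)
    u,v=proj(c,[.52,.03,.04]); u,v=int(u),int(v)
    cr=im[v-38:v+38,u-60:u+60,::-1]; cv2.imwrite(f"pics/hol_{c}.png",cv2.resize(cr,None,fx=6,fy=6,interpolation=cv2.INTER_CUBIC)); print(u-60,v-38)
a=cv2.imread("pics/hol_top.png");b=cv2.imread("pics/hol_scene.png"); cv2.imwrite("pics/hol.png",cv2.resize(np.vstack([a,b]),None,fx=.65,fy=.65))
E
python3 m1.py
```

```text
top mat z 0.001690900054394321
 cover 613 0.01690266117960442 (array([ 0.5159, -0.3321]), array([ 48.9, 145.7]), 78.6) [ 0.5158 -0.3316  0.017 ]
 grille 47 [ 0.5142 -0.2984  0.0164]
 red 38 0.10008398050974077 [0.097  0.0971 0.0991 0.0993 0.0997 0.1001] [0.5693 0.1287 0.0963] 16
 wheel 300 0.06655188116244494 ((555.467041015625, 160.2124481201172), 44.355072021484375) [0.0624 0.0701]
 holder all (array([0.5114, 0.0397]), array([384.8, 388.9]), 4.3)
 handset+jaws (array([0.531 , 0.0454]), array([ 69.6, 286.1]), 78.2)
193 172
scene mat z 0.0016350059373850053
 cover 790 0.016719544269488143 (array([ 0.5159, -0.3341]), array([ 51.8, 146.5]), 78.9) [ 0.5176 -0.3336  0.0166]
 grille 94 [ 0.533  -0.3155  0.0147]
 red 49 0.0981207287560419 [0.0963 0.0965 0.0967 0.0969 0.0976 0.0981] [0.5729 0.1265 0.0937] 23
 wheel 364 0.06596519085203693 ((554.53369140625, 157.19830322265625), 45.37277603149414) [0.0623 0.0693]
 holder all (array([0.5076, 0.0511]), array([366., 369.]), 84.0)
 handset+jaws (array([0.5315, 0.0429]), array([ 72.7, 285.9]), 78.1)
197 145
```

View pics/hol.png

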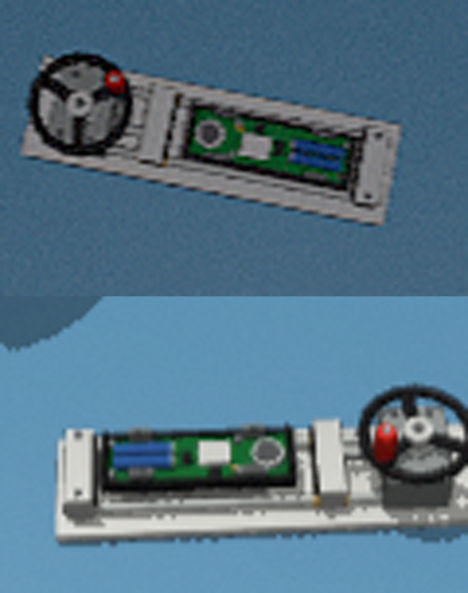

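Request:
play_rows --deltas '[{"tx": 0.5736,"ty": -0.5353,"tz": 0.08,"yaw": -54.4},{"tx": 0.5736,"ty": -0.5353,"tz": 0.08,"yaw": -54.4},{"tx": 0.5736,"ty": -0.5353,"tz": 0.08,"yaw": -54.4},{"tx": 0.5736,"ty": -0.5353,"tz": 0.08,"yaw": -54.4},{"tx": 0.5736,"ty": -0.5353,"tz": 0.08,"yaw": -54.4},{"tx": 0.5736,"ty": -0.5353,"tz": 0.08,"yaw": -54.4},{"tx": 0.5736,"ty": -0.5353,"tz": 0.08,"yaw": -54.4},{"tx": 0.5736,"ty": -0.5353,"tz": 0.08,"yaw": -54.4},{"tx": 0.5736,"ty": -0.5353,"tz": 0.08,"yaw": -54.4},{"tx": 0.5736,"ty": -0.5353,"tz": 0.08,"yaw": -54.4},{"tx": 0.5736,"ty": -0.5353,"tz": 0.08,"yaw": -54.4},{"tx": 0.5736,"ty": -0.5353,"tz": 0.08,"yaw": -54.4}]' --jaw 0.05

```text
clock: 2.1
position: [0.4591, -0.1342, 0.1881]
tcp_rot: [2.434, 1.984, 0.001]
ft_force: [0.7, 0.2, 0.7]
gripper_width: 0.571
gripper_force: 0.0
```

Request:
play_rows --deltas '[{"tx": 0.2796,"ty": 0.0561,"tz": 0.028},{"tx": 0.2796,"ty": 0.0561,"tz": 0.028},{"tx": 0.2796,"ty": 0.0561,"tz": 0.028},{"tx": 0.2796,"ty": 0.0561,"tz": 0.028},{"tx": 0.2796,"ty": 0.0561,"tz": 0.028},{"tx": 0.2796,"ty": 0.0561,"tz": 0.028},{"tx": 0.2796,"ty": 0.0561,"tz": 0.028},{"tx": 0.2796,"ty": 0.0561,"tz": 0.028},{"tx": 0.2796,"ty": 0.0561,"tz": 0.028},{"tx": 0.2796,"ty": 0.0561,"tz": 0.028}]'

```text
schema error: expected keys tx, ty, tz, yaw
```

Request:
play_rows --deltas '[{"tx": 0.2796,"ty": 0.0561,"tz": 0.028,"yaw": 0},{"tx": 0.2796,"ty": 0.0561,"tz": 0.028,"yaw": 0},{"tx": 0.2796,"ty": 0.0561,"tz": 0.028,"yaw": 0},{"tx": 0.2796,"ty": 0.0561,"tz": 0.028,"yaw": 0},{"tx": 0.2796,"ty": 0.0561,"tz": 0.028,"yaw": 0},{"tx": 0.2796,"ty": 0.0561,"tz": 0.028,"yaw": 0},{"tx": 0.2796,"ty": 0.0561,"tz": 0.028,"yaw": 0},{"tx": 0.2796,"ty": 0.0561,"tz": 0.028,"yaw": 0},{"tx": 0.2796,"ty": 0.0561,"tz": 0.028,"yaw": 0},{"tx": 0.2796,"ty": 0.0561,"tz": 0.028,"yaw": 0}]'

```text
clock: 2.93
position: [0.5695, 0.1258, 0.1597]
tcp_rot: [2.435, 1.985, -0.002]
ft_force: [0.1, -0.2, -0.2]
gripper_width: 0.568
gripper_force: 0.0
```

Request:
play_rows --deltas '[{"tx": 0.0027,"ty": 0.0003,"tz": 0.03,"yaw": 0},{"tx": 0.0027,"ty": 0.0003,"tz": 0.06,"yaw": 0},{"tx": 0.0027,"ty": 0.0003,"tz": 0.075,"yaw": 0},{"tx": 0.0027,"ty": 0.0003,"tz": 0.0832,"yaw": 0},{"tx": 0.0027,"ty": 0.0003,"tz": 0.0832,"yaw": 0},{"tx": 0.0027,"ty": 0.0003,"tz": 0.0832,"yaw": 0}]'

```text
clock: 3.43
position: [0.5709, 0.1282, 0.0774]
tcp_rot: [2.436, 1.983, 0.0]
ft_force: [0.9, 1.0, 0.7]
gripper_width: 0.568
gripper_force: 0.0
```

Request:
play_rows --deltas '[{"tx": 0,"ty": 0,"tz": 0,"yaw": 0},{"tx": 0,"ty": 0,"tz": 0,"yaw": 0},{"tx": 0,"ty": 0,"tz": 0,"yaw": 0},{"tx": 0,"ty": 0,"tz": 0,"yaw": 0},{"tx": 0,"ty": 0,"tz": 0,"yaw": 0},{"tx": 0,"ty": 0,"tz": 0,"yaw": 0}]' --jaw 0.005 --force 20

```text
clock: 3.93
position: [0.5709, 0.1293, 0.0771]
tcp_rot: [2.434, 1.985, 0.001]
ft_force: [-0.9, -0.8, 2.0]
gripper_width: 0.183
gripper_force: 20.0
```

Request:
play_rows --deltas '[{"tx": -0.0048,"ty": -0.0075,"tz": 0,"yaw": 0},{"tx": -0.0075,"ty": -0.016,"tz": 0,"yaw": 0},{"tx": -0.0079,"ty": -0.0249,"tz": 0,"yaw": 0},{"tx": -0.0059,"ty": -0.0335,"tz": 0,"yaw": 0},{"tx": -0.0019,"ty": -0.0414,"tz": 0,"yaw": 0},{"tx": 0.0041,"ty": -0.0479,"tz": 0,"yaw": 0},{"tx": 0.0041,"ty": -0.0479,"tz": 0,"yaw": 0}]'

```text
clock: 4.52
position: [0.525, 0.1458, 0.0773]
tcp_rot: [-2.432, -1.989, -0.008]
ft_force: [6.3, 5.2, -5.6]
gripper_width: 0.185
gripper_force: 20.0
```

Request:
play_rows --deltas '[{"tx": 0.0109,"ty": -0.0046,"tz": 0,"yaw": 0},{"tx": 0.0195,"ty": -0.0067,"tz": 0,"yaw": 0},{"tx": 0.0284,"ty": -0.0065,"tz": 0,"yaw": 0},{"tx": 0.0369,"ty": -0.004,"tz": 0,"yaw": 0},{"tx": 0.0445,"ty": 0.0007,"tz": 0,"yaw": 0},{"tx": 0.0506,"ty": 0.0071,"tz": 0,"yaw": 0},{"tx": 0.0548,"ty": 0.0149,"tz": 0,"yaw": 0},{"tx": 0.0569,"ty": 0.0235,"tz": 0,"yaw": 0},{"tx": 0.0569,"ty": 0.0235,"tz": 0,"yaw": 0}]'

```text
clock: 5.27
position: [0.5594, 0.1938, 0.077]
tcp_rot: [2.435, 1.985, -0.001]
ft_force: [1.7, -2.7, 4.4]
gripper_width: 0.183
gripper_force: 20.0
```

Request:
play_rows --deltas '[{"tx": -0.0002,"ty": 0.0089,"tz": 0,"yaw": 0},{"tx": -0.0027,"ty": 0.0174,"tz": 0,"yaw": 0},{"tx": -0.0074,"ty": 0.025,"tz": 0,"yaw": 0},{"tx": -0.0138,"ty": 0.0311,"tz": 0,"yaw": 0},{"tx": -0.0216,"ty": 0.0353,"tz": 0,"yaw": 0},{"tx": -0.0216,"ty": 0.0353,"tz": 0,"yaw": 0}]'

```text
clock: 5.77
position: [0.5838, 0.1754, 0.077]
tcp_rot: [-2.418, -1.985, -0.002]
ft_force: [-12.5, 17.6, 5.0]
gripper_width: 0.183
gripper_force: 20.0
```

Run:
```python
from h import *
im,d=save("scene","s2")
o=r.get_obs();print(o["clock"],o["position"],o["ft_force"])
u,v=[int(a) for a in proj("scene",[.52,.03,.04])]
cv2.imwrite("pics/s2c.png",cv2.resize(im[v-45:v+45,u-60:u+60,::-1],None,fx=6,fy=6,interpolation=cv2.INTER_CUBIC))
```

```text
5.8167 [0.58357229 0.17587949 0.07698546] [-11.23014547  17.10918403   5.97676114]
```

View pics/s2c.png

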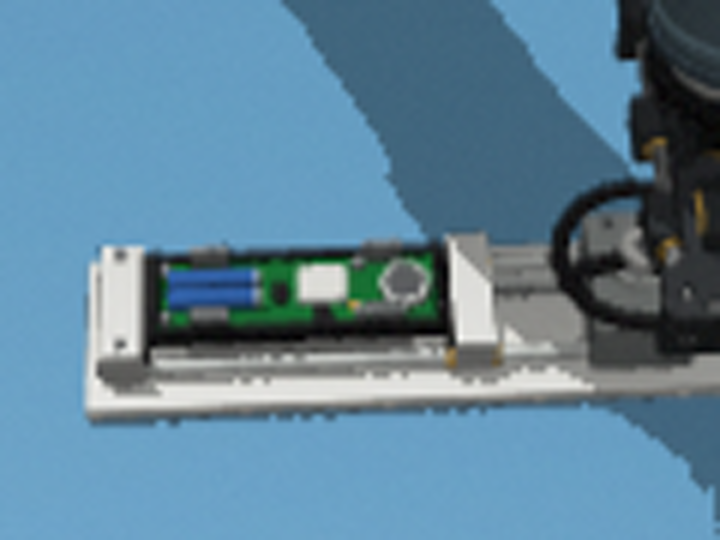

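The moving jaw (465,290) is now against the handset and both ends touch. The crank force is about 20 N, so I'll ease the push and let go.

Request:
play_rows --deltas '[{"tx": 0.003,"ty": -0.002,"tz": 0,"yaw": 0},{"tx": 0.006,"ty": -0.0045,"tz": 0,"yaw": 0},{"tx": 0.006,"ty": -0.0045,"tz": 0,"yaw": 0}]'

```text
clock: 6.07
position: [0.5798, 0.1804, 0.0769]
tcp_rot: [-2.42, -1.987, 0.004]
ft_force: [-12.8, 12.6, 9.6]
gripper_width: 0.188
gripper_force: 20.0
```

Request:
play_rows --deltas '[{"tx": 0.002,"ty": -0.003,"tz": 0,"yaw": 0},{"tx": 0.002,"ty": -0.003,"tz": 0,"yaw": 0},{"tx": 0.002,"ty": -0.003,"tz": 0,"yaw": 0},{"tx": 0.002,"ty": -0.003,"tz": 0,"yaw": 0}]'

```text
clock: 6.4
position: [0.5784, 0.1819, 0.0769]
tcp_rot: [-2.422, -1.986, 0.002]
ft_force: [-10.4, 10.1, 8.5]
gripper_width: 0.181
gripper_force: 20.0
```

Request:
play_rows --deltas '[{"tx": 0.003,"ty": -0.004,"tz": 0,"yaw": 0},{"tx": 0.003,"ty": -0.004,"tz": 0,"yaw": 0},{"tx": 0.003,"ty": -0.004,"tz": 0,"yaw": 0},{"tx": 0.003,"ty": -0.004,"tz": 0,"yaw": 0}]'

```text
clock: 6.73
position: [0.5758, 0.184, 0.0769]
tcp_rot: [-2.425, -1.986, 0.003]
ft_force: [-8.8, 6.8, 8.1]
gripper_width: 0.186
gripper_force: 20.0
```

Request:
play_rows --deltas '[{"tx": 0.0,"ty": 0,"tz": 0,"yaw": 0},{"tx": 0,"ty": 0,"tz": 0,"yaw": 0},{"tx": 0,"ty": 0,"tz": 0,"yaw": 0},{"tx": 0,"ty": 0,"tz": -0.03,"yaw": 0},{"tx": 0,"ty": 0,"tz": -0.06,"yaw": 0},{"tx": -0.05,"ty": 0,"tz": -0.09,"yaw": 0},{"tx": -0.09,"ty": 0,"tz": -0.1,"yaw": 0},{"tx": -0.13,"ty": 0,"tz": -0.1,"yaw": 0},{"tx": -0.17,"ty": 0,"tz": -0.1,"yaw": 0},{"tx": -0.21,"ty": 0,"tz": -0.1,"yaw": 0},{"tx": -0.25,"ty": 0,"tz": -0.1,"yaw": 0},{"tx": -0.29,"ty": 0,"tz": -0.1,"yaw": 0}]' --jaw 0.045

```text
clock: 7.73
position: [0.5222, -0.1009, 0.1768]
tcp_rot: [2.435, 1.985, -0.0]
ft_force: [0.9, -1.0, -0.1]
gripper_width: 0.508
gripper_force: 0.0
```

```bash
cat > m2.py <<'E'
from h import *
for c in ["top","scene"]:
    im,d=r.read_camera(c); W=cloud(c,d); hsv=cv2.cvtColor(im,cv2.COLOR_RGB2HSV)
    x,y,z=W[...,0],W[...,1],W[...,2]; ok=d>0
    red=ok&(np.hypot(x-.556,y-.16)<.06)&(hsv[...,1]>120)&((hsv[...,0]<10)|(hsv[...,0]>170))&(z>.085)
    p=W[red].mean(0)-[.556,.160,0]; 
    print(c,red.sum(),p.round(4),"tool theta",np.degrees(np.arctan2(p@[.9796,-.2011,0],p@[.2011,.9796,0])).round(1))
    u,v=[int(a) for a in proj(c,[.52,.03,.04])]
    cv2.imwrite(f"pics/m2{c}.png",cv2.resize(im[v-45:v+45,u-60:u+60,::-1],None,fx=6,fy=6,interpolation=cv2.INTER_CUBIC))
E
python3 m2.py
```

```text
top 16 [0.0133 0.0287 0.0949] tool theta 13.2
scene 28 [0.0181 0.027  0.093 ] tool theta 22.2
```

View pics/m2scene.png

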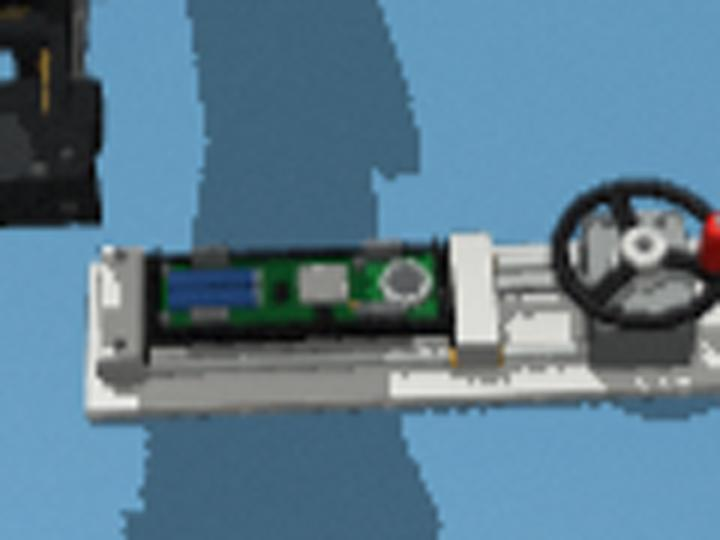

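Released. The crank is at theta of about 18° and the jaw face (452,290) still touches the handset. Next is the cover.

Request:
play_rows --deltas '[{"tx": -0.04,"ty": 0.007,"tz": 0.0,"yaw": 0},{"tx": -0.08,"ty": 0.014,"tz": 0.0,"yaw": 0},{"tx": -0.12,"ty": 0.021,"tz": 0.0,"yaw": 0},{"tx": -0.16,"ty": 0.028,"tz": 0.02,"yaw": -0.3},{"tx": -0.195,"ty": 0.034,"tz": 0.05,"yaw": -0.3},{"tx": -0.2286,"ty": 0.0406,"tz": 0.085,"yaw": -0.3},{"tx": -0.2286,"ty": 0.0406,"tz": 0.115,"yaw": -0.3},{"tx": -0.2286,"ty": 0.0406,"tz": 0.115,"yaw": -0.3},{"tx": -0.2286,"ty": 0.0406,"tz": 0.115,"yaw": -0.3}]' --jaw 0.075

```text
clock: 8.58
position: [0.5152, -0.3298, 0.0595]
tcp_rot: [-2.426, -1.987, 0.002]
ft_force: [0.9, 0.3, 1.1]
gripper_width: 0.849
gripper_force: 0.0
```

```bash
cat > m3.py <<'E'
from h import *
e=np.array([.2011,.9796]); f=np.array([-.9796,.2011])  # holder x,y approx
H0=np.array([.5213,-.0028])
for c in ["top","scene"]:
    im,d=r.read_camera(c); W=cloud(c,d); hsv=cv2.cvtColor(im,cv2.COLOR_RGB2HSV).astype(int)
    P=W[...,:2]-H0; a=P@e; b=P@f; z=W[...,2]; ok=d>0
    base=ok&(abs(a)<.12)&(abs(b)<.05)
    dark=base&(z>.034)&(z<.062)&((hsv[...,2]<75)|(hsv[...,1]>110))
    n,l,st,_=cv2.connectedComponentsWithStats(dark.astype(np.uint8)); k=1+st[1:,4].argmax()
    m=cv2.morphologyEx((l==k).astype(np.uint8),cv2.MORPH_CLOSE,np.ones((5,5)))>0
    rim=m&ok&(z>.036)
    print(c,"handset",m.sum(),rect(W[rim]), "axial pct",np.percentile(a[rim],[1,99]).round(4),"lat",np.percentile(b[rim],[1,99]).round(4))
    jw=base&(z>.036)&(z<.050)&(hsv[...,1]<60)&(hsv[...,2]>90)
    for s in (-1,1):
        q=jw&(a*s>.066)&(abs(b)<.036); print("  jaw",s,q.sum(),np.percentile(a[q],[2,98]).round(4),np.percentile(b[q],[2,98]).round(4),np.median(z[q]).round(4))
    m2=ok&(z>.004)&(z<.03)&(abs(b)<.1)&(abs(a-.04)<.25)&(hsv[...,1]<60); print("  base",rect(W[m2]))
    gr=base&(hsv[...,0]>45)&(hsv[...,0]<80)&(hsv[...,1]>100); print("  green",rect(W[gr]),np.median(z[gr]).round(4))
    print("  ear",[(np.round(q["xyz"],4).tolist(),round(q["score"],2)) for q in r.look_for(c,"handset_earpiece")[:2]])
E
python3 m3.py
```

```text
top handset 560 (array([ 0.5225, -0.0028]), array([ 50.6, 148.2]), 78.3) axial pct [-0.0726  0.0732] lat [-0.0242  0.0226]
  jaw -1 113 [-0.0933 -0.0749] [-0.0319  0.0297] 0.0417
  jaw 1 127 [0.0756 0.0971] [-0.0314  0.0291] 0.0416
  base (array([0.5335, 0.0513]), array([ 90.6, 321.1]), 78.8)
  green (array([ 5.212e-01, -4.000e-04]), array([ 42.3, 141.5]), 79.2) 0.0427
  ear [([0.5208, 0.0041, 0.047], 0.92)]
scene handset 653 (array([ 0.5238, -0.0029]), array([ 52.6, 147.6]), 78.7) axial pct [-0.073   0.0732] lat [-0.0266  0.0214]
  jaw -1 144 [-0.096  -0.0758] [-0.0347  0.0284] 0.0415
  jaw 1 135 [0.0753 0.095 ] [-0.0345  0.0283] 0.0412
  base (array([0.5342, 0.0505]), array([ 93.1, 319.5]), 78.6)
  green (array([ 0.5237, -0.0037]), array([ 44.5, 132.7]), 77.0) 0.0424
  ear [([0.5295, -0.0042, 0.0461], 0.91), ([0.5412, 0.3752, 0.0049], 0.26)]
```

Request:
play_rows --deltas '[{"tx": -0.003,"ty": 0.0014,"tz": 0.03,"yaw": 0},{"tx": -0.003,"ty": 0.0014,"tz": 0.048,"yaw": 0},{"tx": -0.003,"ty": 0.0014,"tz": 0.0545,"yaw": 0},{"tx": -0.003,"ty": 0.0014,"tz": 0.0545,"yaw": 0},{"tx": -0.003,"ty": 0.0014,"tz": 0.0545,"yaw": 0}]'

```text
clock: 9.2
position: [0.5188, -0.3338, 0.0088]
tcp_rot: [2.427, 1.992, 0.001]
ft_force: [-0.7, -0.0, 0.2]
gripper_width: 0.849
gripper_force: 0.0
```

Request:
play_rows --deltas '[{"tx": 0,"ty": -0.001,"tz": 0.003,"yaw": 0},{"tx": 0,"ty": -0.001,"tz": 0.003,"yaw": 0},{"tx": 0,"ty": -0.001,"tz": 0.003,"yaw": 0},{"tx": 0,"ty": -0.001,"tz": 0.003,"yaw": 0}]'

```text
clock: 9.53
position: [0.517, -0.334, 0.0049]
tcp_rot: [2.429, 1.991, 0.0]
ft_force: [1.4, 0.1, 1.0]
gripper_width: 0.854
gripper_force: 0.0
```

Request:
play_rows --deltas '[{"tx": 0,"ty": 0,"tz": 0,"yaw": 0},{"tx": 0,"ty": 0,"tz": 0,"yaw": 0},{"tx": 0,"ty": 0,"tz": 0,"yaw": 0},{"tx": 0,"ty": 0,"tz": 0,"yaw": 0},{"tx": 0,"ty": 0,"tz": 0,"yaw": 0},{"tx": 0,"ty": 0,"tz": 0,"yaw": 0}]' --jaw 0.04 --force 40

```text
clock: 10.03
position: [0.5167, -0.3338, 0.0043]
tcp_rot: [-2.429, -1.992, 0.0]
ft_force: [0.9, -0.8, 0.3]
gripper_width: 0.541
gripper_force: 40.0
```

Request:
play_rows --deltas '[{"tx": 0,"ty": 0,"tz": -0.03,"yaw": 0},{"tx": 0,"ty": 0,"tz": -0.06,"yaw": 0},{"tx": 0.03,"ty": -0.0054,"tz": -0.085,"yaw": 0},{"tx": 0.07,"ty": -0.0126,"tz": -0.09,"yaw": 0},{"tx": 0.11,"ty": -0.0198,"tz": -0.09,"yaw": 0},{"tx": 0.15,"ty": -0.027,"tz": -0.09,"yaw": 0},{"tx": 0.19,"ty": -0.0341,"tz": -0.09,"yaw": 0},{"tx": 0.23,"ty": -0.0413,"tz": -0.09,"yaw": 0},{"tx": 0.27,"ty": -0.0485,"tz": -0.09,"yaw": 0},{"tx": 0.3,"ty": -0.0539,"tz": -0.085,"yaw": 0},{"tx": 0.3255,"ty": -0.0585,"tz": -0.08,"yaw": 0},{"tx": 0.3255,"ty": -0.0585,"tz": -0.08,"yaw": 0}]'

```text
clock: 11.03
position: [0.5226, 0.0042, 0.0839]
tcp_rot: [-2.418, -2.0, -0.003]
ft_force: [-0.9, 0.8, -0.5]
gripper_width: 0.537
gripper_force: 40.0
```

Request:
play_rows --deltas '[{"tx": 0,"ty": 0,"tz": 0.005,"yaw": 0},{"tx": 0,"ty": 0,"tz": 0.01,"yaw": 0},{"tx": 0,"ty": 0,"tz": 0.01,"yaw": 0}]'

```text
clock: 11.28
position: [0.5224, -0.0049, 0.0732]
tcp_rot: [-2.431, -1.989, 0.003]
ft_force: [-0.2, -0.8, -1.1]
gripper_width: 0.539
gripper_force: 40.0
```

```bash
cat > m4.py <<'E'
from h import *
e=np.array([.1975,.9803]); f=np.array([-.9803,.1975]); H0=np.array([.5213,-.0028])
o=r.get_obs(); print(o["clock"],o["position"].round(4),o["tcp_rot"].round(3),o["ft_force"].round(1))
T=(o["position"][:2]-H0); print("tcp axial/lat",(T@e).round(4),(T@f).round(4))
for c in ["top","scene"]:
    im,d=r.read_camera(c); W=cloud(c,d); hsv=cv2.cvtColor(im,cv2.COLOR_RGB2HSV).astype(int)
    P=W[...,:2]-H0; a=P@e; b=P@f; z=W[...,2]; ok=d>0
    m=ok&(abs(a)<.1)&(abs(b)<.05)&(z>.064)&(z<.110)&(hsv[...,1]<60)&(hsv[...,2]>70)&(abs(a)>.04)
    print(c,"cover",m.sum(),rect(W[m]),"ax",np.percentile(a[m],[.5,99.5]).round(4),"z",np.percentile(z[m],[5,50,95]).round(4))
    for s in(-1,1):
        q=m&(a*s>.045); print("   end",s,q.sum(),np.percentile(b[q],[2,98]).round(4),np.median(z[q]).round(4))
    jw=ok&(abs(b)<.036)&(abs(a)<.12)&(z>.036)&(z<.050)&(hsv[...,1]<60)&(hsv[...,2]>60)
    for s in (-1,1):
        q=jw&(a*s>.066); print("  jaw",s,q.sum(),np.percentile(a[q],[2,98]).round(4),np.percentile(b[q],[2,98]).round(4)) if q.sum()>5 else 0
    u,v=[int(k) for k in proj(c,[.52,.02,.05])]
    cv2.imwrite(f"pics/m4{c}.png",cv2.resize(im[v-45:v+45,u-60:u+60,::-1],None,fx=5,fy=5,interpolation=cv2.INTER_CUBIC))
a=cv2.imread("pics/m4top.png");b=cv2.imread("pics/m4scene.png"); cv2.imwrite("pics/m4.png",cv2.resize(np.vstack([a,b]),None,fx=.66,fy=.66))
E
python3 m4.py
```

```text
11.2833 [ 0.5224 -0.0049  0.0732] [-2.431 -1.989  0.003] [-0.2 -0.8 -1.1]
tcp axial/lat -0.0019 -0.0015
top cover 115 (array([0.5326, 0.0523]), array([31.1, 47.5]), 167.8) ax [0.0414 0.0718] z [0.0834 0.0863 0.09  ]Traceback (most recent call last):
  File "m4.py", line 11, in <module>
    q=m&(a*s>.045); print("   end",s,q.sum(),np.percentile(b[q],[2,98]).round(4),np.median(z[q]).round(4))
                                             ~~~~~~~~~~~~~^^^^^^^^^^^^^
    return _quantile_unchecked(
        a, q, axis, out, overwrite_input, method, keepdims, weights)
    return _ureduce(a,
                    func=_quantile_ureduce_func,
    ...<5 lines>...
                    overwrite_input=overwrite_input,
                    method=method)
    r = func(a, **kwargs)
    result = _quantile(arr,
                       quantiles=q,
    ...<2 lines>...
                       out=out,
                       weights=wgt)
    slices_having_nans = np.isnan(arr[-1, ...])
                                  ~~~^^^^^^^^^
IndexError: index -1 is out of bounds for axis 0 with size 0
```

```bash
sed -i 's/q=m&(a\*s>.045); print(/q=m\&(a*s>.045); q.sum()>5 and print(/' m4.py; python3 m4.py
```

```text
11.3333 [ 0.5226 -0.005   0.0736] [-2.432 -1.989  0.003] [ 0.1  0.8 -0.9]
tcp axial/lat -0.0019 -0.0017
top cover 116 (array([0.533 , 0.0532]), array([30.7, 48.2]), 170.1) ax [0.0415 0.0719] z [0.0826 0.0866 0.0894]
   end 1 106 [-0.0228  0.0226] 0.0866
  jaw 1 128 [0.0761 0.0971] [-0.0316  0.0293]
scene cover 371 (array([ 0.5221, -0.0048]), array([ 51.2, 143.2]), 78.7) ax [-0.0727  0.0697] z [0.075  0.086  0.0892]
   end -1 164 [-0.0258  0.0204] 0.0861
   end 1 143 [-0.0251  0.0209] 0.086
  jaw -1 131 [-0.096  -0.0759] [-0.0338  0.0296]
  jaw 1 136 [0.0753 0.095 ] [-0.0346  0.0279]
```

View pics/m4.png

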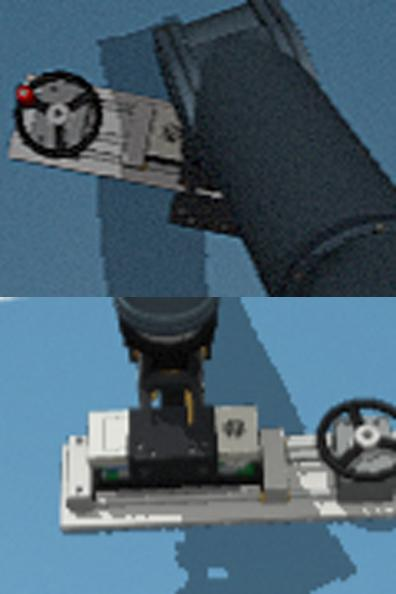

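The scene view shows the cover over the handset with the grille at the moving-jaw end (235,428). It sits about 1.4 mm short along the axis and is level. I'll correct that and lower it.

Request:
play_rows --deltas '[{"tx": 0.0014,"ty": 0.0003,"tz": 0,"yaw": 0},{"tx": 0.0014,"ty": 0.0003,"tz": 0.004,"yaw": 0},{"tx": 0.0014,"ty": 0.0003,"tz": 0.008,"yaw": 0},{"tx": 0.0014,"ty": 0.0003,"tz": 0.012,"yaw": 0},{"tx": 0.0014,"ty": 0.0003,"tz": 0.015,"yaw": 0},{"tx": 0.0014,"ty": 0.0003,"tz": 0.017,"yaw": 0},{"tx": 0.0014,"ty": 0.0003,"tz": 0.017,"yaw": 0}]'

```text
clock: 12.02
position: [0.5233, -0.0018, 0.0567]
tcp_rot: [-2.429, -1.992, 0.001]
ft_force: [0.2, -0.6, -1.0]
gripper_width: 0.539
gripper_force: 40.0
```

Request:
play_rows --deltas '[{"tx": 0,"ty": 0,"tz": 0.0015,"yaw": 0},{"tx": 0,"ty": 0,"tz": 0.003,"yaw": 0},{"tx": 0,"ty": 0,"tz": 0.0045,"yaw": 0},{"tx": 0,"ty": 0,"tz": 0.0045,"yaw": 0}]' --force 60

```text
clock: 12.35
position: [0.5236, -0.0017, 0.0532]
tcp_rot: [-2.429, -1.992, 0.0]
ft_force: [-3.1, 0.7, 5.4]
gripper_width: 0.539
gripper_force: 60.0
```

Request:
play_rows --deltas '[{"tx": 0,"ty": 0,"tz": 0.002,"yaw": 0},{"tx": 0,"ty": 0,"tz": 0.004,"yaw": 0},{"tx": 0,"ty": 0,"tz": 0.006,"yaw": 0},{"tx": 0,"ty": 0,"tz": 0.006,"yaw": 0}]'

```text
clock: 12.68
position: [0.5234, -0.0017, 0.0481]
tcp_rot: [2.429, 1.992, -0.002]
ft_force: [-7.7, -0.4, 20.7]
gripper_width: 0.537
gripper_force: 60.0
```

Request:
play_rows --deltas '[{"tx": 0,"ty": -0.001,"tz": 0.001,"yaw": 0},{"tx": 0,"ty": -0.001,"tz": 0.002,"yaw": 0},{"tx": 0,"ty": -0.001,"tz": 0.002,"yaw": 0},{"tx": 0,"ty": -0.001,"tz": 0.002,"yaw": 0}]'

```text
clock: 13.02
position: [0.5234, -0.0018, 0.048]
tcp_rot: [2.428, 1.99, -0.0]
ft_force: [-13.1, -1.4, 41.2]
gripper_width: 0.537
gripper_force: 60.0
```

```bash
sed -i 's/z>.064/z>.052/' m4.py; python3 m4.py
python3 - <<'E'
import cv2; b=cv2.imread("pics/m4scene.png"); cv2.imwrite("pics/m5.png",b)
E
```

```text
13.0167 [ 0.5234 -0.0018  0.048 ] [ 2.428  1.99  -0.   ] [-13.1  -1.4  41.2]
tcp axial/lat 0.0014 -0.0019
top cover 105 (array([0.5333, 0.0545]), array([33.9, 47.2]), 168.3) ax [0.0421 0.0756] z [0.0583 0.0609 0.0646]
   end 1 103 [-0.0231  0.0223] 0.0609
  jaw 1 120 [0.0773 0.0973] [-0.0319  0.0296]
scene cover 351 (array([ 0.5224, -0.0024]), array([ 52.4, 144.8]), 78.9) ax [-0.0716  0.073 ] z [0.0561 0.0607 0.0639]
   end -1 150 [-0.0263  0.0214] 0.0605
   end 1 148 [-0.0258  0.0232] 0.0608
  jaw -1 147 [-0.096  -0.0727] [-0.0345  0.0296]
  jaw 1 139 [0.0725 0.095 ] [-0.0334  0.0276]
```

View pics/m5.png

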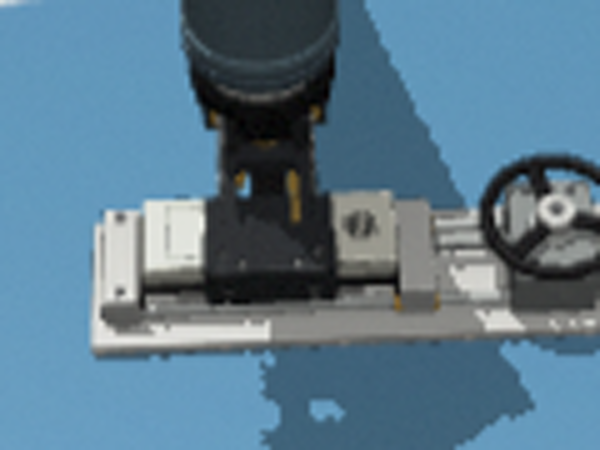

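The cover is home: its top is at 0.061 m at both ends as expected, level, with the grille (360,225) at the earpiece end. I'll ease to a firm 25 N or so and hold.

Request:
play_rows --deltas '[{"tx": 0,"ty": -0.0005,"tz": -0.0015,"yaw": 0},{"tx": 0,"ty": -0.0005,"tz": -0.0015,"yaw": 0},{"tx": 0,"ty": -0.0005,"tz": -0.0015,"yaw": 0},{"tx": 0,"ty": -0.0005,"tz": -0.0015,"yaw": 0},{"tx": 0,"ty": -0.0005,"tz": -0.0015,"yaw": 0},{"tx": 0,"ty": -0.0005,"tz": -0.0015,"yaw": 0}]'

```text
clock: 13.62
position: [0.5234, -0.0017, 0.0481]
tcp_rot: [2.428, 1.99, 0.002]
ft_force: [-4.6, -0.7, 21.6]
gripper_width: 0.538
gripper_force: 60.0
```

```bash
python3 m2.py; python3 -c "
from h import *
print(r.get_obs()['ft_force'])"
```

```text
top 16 [0.0133 0.0287 0.095 ] tool theta 13.2
scene 27 [0.0177 0.0274 0.0929] tool theta 21.2
[-4.61747397 -0.10847273 21.76595668]
```

```bash
python3 -c "
from cell import r
print(r.hand_in())"
```

```text
the job is handed in; nothing more can be done
None
```

I clamped the handset, snapped the cover home on the rim with its grille over the earpiece, and handed the job in with the robot still pressing on it at about 22 N. I inferred the clamp's firmness from the crank force and its angle staying put, not from a direct measurement.

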